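# Stand a tile in the indexing turntable and index it to the third stop

### The arm

A 6-joint arm with a two-finger parallel gripper is mounted at the origin on a cart in front of the work surface, level with it; the furniture and walls round the work are solid. World frame = base frame: x ahead of the robot, y to its left, z up, the work surface at z = 0. Lengths are in m, angles in rad, forces in N, time in s.
With the tool pointing down it reaches from about 0.3 to 0.875 m from the base axis. Payload 6.4 kg.
Tool frame: the origin (TCP) lies at the very end of the fingers, on their centre line; the grasp point (between the pads) lies robot.tcp_to_grasp behind it (robot.tcp_to_grasp is the distance from the TCP to the grasp point, in m); y points along the fingers, z is the direction in which the jaws open and shut, and the axes are right-handed (so a half turn about y gives the same grasp; the last joint's range is limited). The gripper opens to 88 mm and grips with 3 to 60 N. Pads are 18 mm wide; open, the fingers measure 123 mm over their backs; the gripper's body (75 mm by 187 mm) begins 45 mm behind the grasp point.
Start: joints at [-1.54, 0.181, 1.607, -0, 1.354, -0.206], TCP at [0.135, -0.559, 0.239] pointing down, gripper open.
Joint ranges: [-2.99, 2.99], [-0.89, 2.07], [0.3, 2.58], [-1.14, 4.28], [0, 2.63], [-3.12, 3.12]. Speed limits (rad/s): [2.57, 2.57, 3.01, 3.14, 3.14, 3.14].

### API

Orientations are given as [roll, pitch, yaw] about the fixed x, y, z axes, in that order (R = Rz(yaw) Ry(pitch) Rx(roll)).
In Python, from cell import get_state, imaging, robot gives the robot as it stands. The module is installed in compiled form; this text tells all that it offers.
- The arm moves only by the tool play_rows, never from a script. Its argument "motion" is a list of rows, each an object of numbers: "rx", "ry", "rz": the turn, a rotation vector about the tool's x, y, z in rad; "x", "y", "z": the shift along the tool's x, y, z in cm; "hand": the opening, from 0 (shut) to 1 (fully open). A call has 1 to 12 rows; each row is the pose to reach, as a shift and turn from the pose commanded when the call began, along the tool's axes at that moment; what a row does not reach only later rows make up. A row lasts 1/8 s, in which the tool goes at most 62.5 mm and 10.7 degrees, less where a joint would pass 70% of its speed; a pose out of reach is approached as far as the arm can. A call with a gripper value outside its range is refused whole. The fingers move at their own pace and stop on an object; "grip_force" is the grip in N (left out, the last holds). Time passes only in rows, so rows that repeat a pose let the fingers close. It gives the time, the measured TCP pose, the force and the opening at its end, in the units of the state.
- get_state(): the state, without advancing time (a new reading comes with each control period).
- imaging.capture(name): name is "scene" or "top" or "wrist"; returns the picture (480x640x3 uint8, red, green, blue); there is no depth.
- imaging.camera_model(name): a dict with "camera_matrix" (3x3 intrinsics, pixels), "R" (3x3) and "t" (3): a world point X has camera coordinates R X + t. Camera axes: x right, y down, z forward; pixel columns grow to the right and rows downward; lengths in m; the calibration is good to about 2 mm. A picture is of the moment at which its call begins: read the wrist's pose just before it. camera_model takes no time and is no camera call; for the wrist camera it gives the pose at the moment of the call.
- robot.close_job(): hands the job in, once; it reports no verdict.
The state is a dict: "time_s": time; "joints": joint angles; "dq": joint speeds; "joint_efforts": joint torques, N m; "position": TCP position; "tool_rot": TCP orientation; "wrist_force": force on the tool from outside, world axes, zero at the start; "moment": the same for the moment, N m; "opening": finger opening in m.
Only numpy, scipy, OpenCV 4.12 (cv2) and the standard library are available. Lean on these libraries where they do the work, as an engineer would, in place of code of your own. Each camera call takes 0.05 s, during which the arm holds its last target.

### The job

Stand the terracotta tile upright on one of its short thin edges in the slot of the turntable and let go of it. Then turn the turntable's knob clockwise (seen from above) from its home stop click by click to the third stop, never running on past it towards the fourth, and finish while still gripping the knob there, with the tile standing in the slot. Leave the water glass, the roll of tape and the eraser where they are.

Things in the scene. Friction and masses are not known exactly. Their poses are not given: they have to be found in the camera images.
- tile_center (a point): Centre of a loose plain terracotta tile with a white glazed face, 60 mm wide (its x axis), 100 mm long (its y axis), 14 mm thick (its z axis), 0.11 to 0.22 kg. It starts lying flat on a low wooden drying rest (40 mm wide, 84 mm long, 32 mm high, fixed), centre 39 mm above the table, its long edges jutting out 10 mm. Both ends and both faces serve equally; grip it across the width.
- index_table: The turntable's fixed grey base, a slab 124 mm (its x) by 330 mm (its y) by 36 mm high, origin under its centre on the table. It carries the round slotted platter 100 mm from its centre along its -y (robot's right), and the black knob 100 mm along its +y. The slot of the platter lies along the base's x at the start.
- slot_floor (a point): Middle of the slot's floor on the round platter (112 mm diameter), 47 mm above the table; x along the slot, z up. Lips at y = +-8.5 mm, 52 mm long, 22 mm high, then flared lead-ins to 30 mm above the floor and 17 mm off the middle. The tile stands in it with its width along x, centre 50 mm above this point. The platter, belted to the knob, turns with it one to one, the same way.
- index_knob_grip (a point): On the axis of the black indexing knob, 67 mm above the table, the height to grip. The knob is a bar 50 mm long (its x), 16 mm thick (its y), from 46 to 82 mm above the table, on a round skirt 60 mm across. A white pointer line lies at the -x end of the bar. The frame turns with the knob.
- index_knob (a joint): Knob angle in rad: 0 at the home stop where it starts, growing clockwise seen from above. Clicking stops every 24 degrees (0.419) up to the fifth; the third is at 1.257. Engraved lines on the plate under it mark home and the five stops. A detent of about 0.2 N m peak pulls the knob to the nearest stop. One grasp can make the whole turn.
- water_glass: Bystander: clear water glass, 71 mm wide, 76 mm high, origin under its centre; stands behind the turntable.
- masking_tape: Bystander: roll of masking tape lying flat, 96 mm across, 25 mm high, origin under its centre.
- eraser: Bystander: small two-toned block eraser lying flat, 21 x 46 mm, 12 mm high, origin under its centre; lies behind the turntable.
Mind the look-alikes: they are no part of the job. Of the things that look like the part that bears tile_center, the smaller one is meant.

How it is judged:
On the way, in this order (a step that is already met when the one before it is completed fails the run):
1. the tile stands upright on a short edge in the slot, let go, with the knob still at home (z of tile_center in the frame of slot_floor between 0.044 and 0.056 m and x of tile_center in the frame of slot_floor between -0.015 and 0.015 m and y of tile_center in the frame of slot_floor between -0.012 and 0.012 m and (angle between tile_center's own y axis and vertical below 0.2 rad or angle between tile_center's own y axis and vertical above 2.94 rad) and angle between the z axis of tile_center and the y axis of slot_floor, either way round below 0.2 rad and contact force between the fingers and tile below 0.1 N and value of joint index_knob below 0.15 rad and linear speed of tile below 0.03 m/s), for 0.3 s.
2. the knob rests at the third stop, gripped (value of joint index_knob between 1.15664 and 1.35664 rad and contact force between the fingers and index_knob above 2 N), for 0.3 s.
At the end, for the whole second after the job is handed in: Tile let go, standing in the slot: centre 44-56 mm over its floor, within 15 mm along and 12 mm across its middle, within 0.2 rad of upright and of the slot. Knob at rest within 0.1 rad of the third stop (1.257), gripped with over 2 N. Bystanders within 30 mm of their starts (all of step 2 and z of tile_center in the frame of slot_floor between 0.044 and 0.056 m and x of tile_center in the frame of slot_floor between -0.015 and 0.015 m and y of tile_center in the frame of slot_floor between -0.012 and 0.012 m and (angle between tile_center's own y axis and vertical below 0.2 rad or angle between tile_center's own y axis and vertical above 2.94 rad) and angle between the z axis of tile_center and the y axis of slot_floor, either way round below 0.2 rad and contact force between the fingers and tile below 0.1 N and velocity of joint index_knob between -0.1 and 0.1 rad/s and distance of each of water_glass, masking_tape, eraser from where it was at the start of the episode below 0.03 m); the arm keeps its last pose, push and grip.
It fails at once if the knob is run past the third stop towards the fourth (beyond 1.55 rad) (value of joint index_knob above 1.55 rad).
It fails at once if the water glass is moved by more than 30 mm (distance of water_glass from where it was at the start of the episode above 0.03 m).
It fails at once if the roll of tape is moved by more than 30 mm (distance of masking_tape from where it was at the start of the episode above 0.03 m).
It fails at once if the eraser is moved by more than 30 mm (distance of eraser from where it was at the start of the episode above 0.03 m).
It also fails if it takes over 61 s, if anything falls off the work surface, if the arm or the gripper's body presses on something with over 40 N, if the wrist force passes 120 N, or if a joint passes its speed limit or range.

## Working session

There is one attempt and no reset: what is moved stays moved. The work goes in short steps, Python scripts to look and compute and a tool call to move; the robot and the scene stay as the last step left them, time stands still between calls to the robot, and variables do not carry over. Pictures are saved under pics/ and viewed, and the job is handed in when it is done.

Besides the shell and the picture viewer there is one more tool, called by a JSON object that holds its "api" and its "payload". play_rows: Moves the arm, as the interface text tells. Its arguments: {"type":"object","properties":{"motion":{"type":"array","items":{"type":"object","properties":{"rx":{"type":"number"},"ry":{"type":"number"},"rz":{"type":"number"},"x":{"type":"number"},"y":{"type":"number"},"z":{"type":"number"},"hand":{"type":"number"}}}},"grip_force":{"type":"number"}},"required":["motion"]}

```bash
mkdir -p pics; ls
python3 - <<'E'
from cell import get_state, imaging, robot
import cv2
print(get_state()); print(robot.tcp_to_grasp)
for n in ["scene","top","wrist"]:
    m=imaging.camera_model(n); print(n,m)
    im=imaging.capture(n); cv2.imwrite(f"pics/{n}0.png",im[:,:,::-1])
E
```

```text
pics
{'time_s': 0.0, 'joints': array([-1.54027170e+00,  1.81536008e-01,  1.60797529e+00, -1.06960935e-06,
        1.35379324e+00, -2.06297553e-01]), 'dq': array([-0.00074679, -0.00224735, -0.00079525, -0.00038037, -0.00041758,
       -0.00095893]), 'joint_efforts': array([ 3.09940597e-04, -4.33869839e+01, -3.41841817e+01,  7.02644046e-02,
        3.84082866e-02, -1.53351612e-04]), 'position': array([ 0.13490526, -0.55841421,  0.23782878]), 'tool_rot': array([-1.57247212e+00,  3.49635412e-04, -2.90477053e+00]), 'wrist_force': array([-0.34671126,  0.19965633,  0.59799586]), 'moment': array([ 0.02771776, -0.01679325, -0.05172094]), 'opening': 0.08859823517965759}
0.0187
scene {'camera_matrix': array([[486.81193856,   0.        , 319.66524626],
       [  0.        , 486.81193856, 237.98012966],
       [  0.        ,   0.        ,   1.        ]]), 'R': array([[-0.99169424,  0.12746465,  0.01718426],
       [ 0.03727763,  0.41272076, -0.91009447],
       [-0.12309717, -0.90189486, -0.41404438]]), 't': array([0.58238694, 0.09523426, 0.93416226])}
top {'camera_matrix': array([[570.25162981,   0.        , 316.40904693],
       [  0.        , 570.25162981, 243.70939071],
       [  0.        ,   0.        ,   1.        ]]), 'R': array([[-0.0028893 , -0.99999415,  0.00183249],
       [-0.984907  ,  0.00252857, -0.17306589],
       [ 0.17306024, -0.00230487, -0.98490854]]), 't': array([-0.07436661,  0.57647385,  1.19966048])}
wrist {'camera_matrix': array([[371.69155227,   0.        , 320.86561387],
       [  0.        , 371.69155227, 245.64771199],
       [  0.        ,   0.        ,   1.        ]]), 'R': array([[ 2.35240723e-01, -9.71936813e-01, -7.96708632e-04],
       [-9.23831520e-01, -2.23852198e-01,  3.10524580e-01],
       [-3.01988616e-01, -7.23120022e-02, -9.50565016e-01]]), 't': array([-0.57491412, -0.04222954,  0.39074956])}
```

View pics/scene0.png

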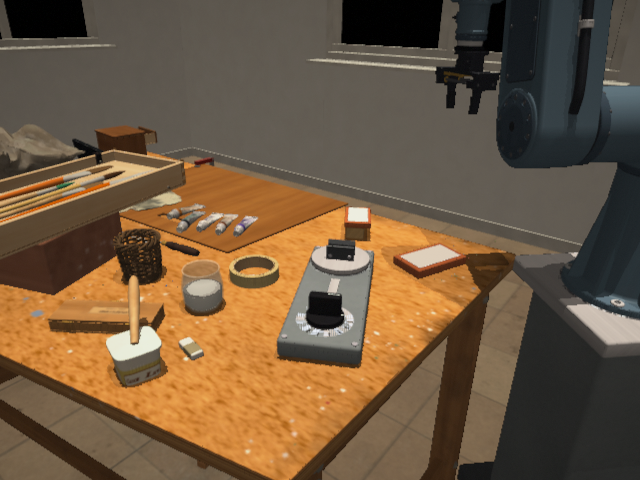

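View pics/top0.png

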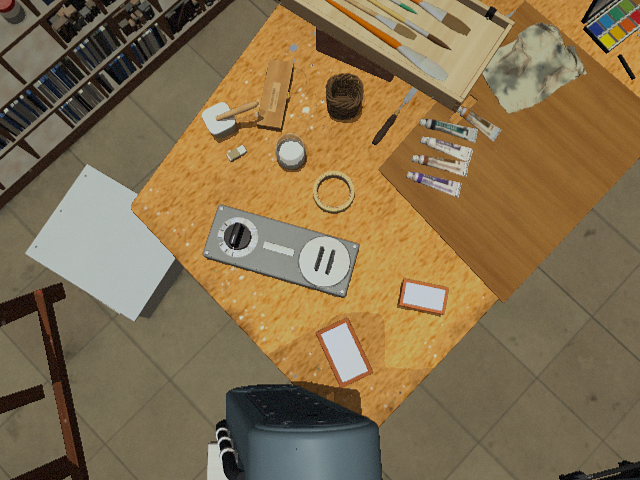

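View pics/wrist0.png

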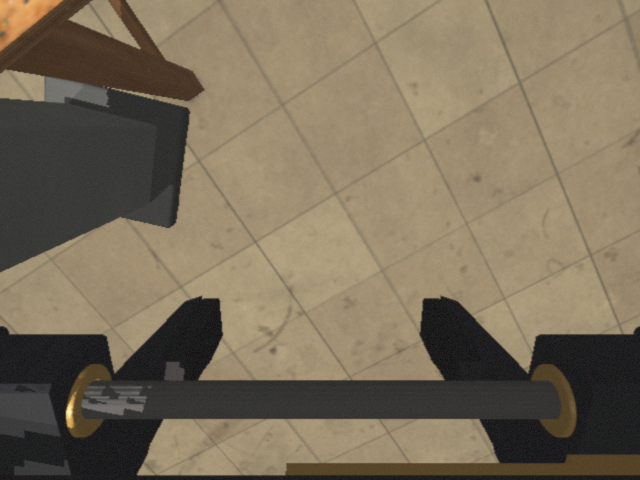

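The scene picture shows the turntable in the middle, the small tile on its rest at (358,218) and a larger look-alike lying flat at (430,260). In the top view the small tile is at (424,296), the knob at (237,236), the slot at (325,261) and the tape at (334,192). I'll enlarge these next.

Run:
```python
import cv2
a=cv2.imread("pics/top0.png")
c=a[265:325,385:465]; cv2.imwrite("pics/c1.png",cv2.resize(c,None,fx=10,fy=10,interpolation=cv2.INTER_CUBIC))
c=a[200:300,200:365]; cv2.imwrite("pics/c2.png",cv2.resize(c,None,fx=4.8,fy=4.8,interpolation=cv2.INTER_CUBIC))
```

```text
(no output)
```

View pics/c1.png

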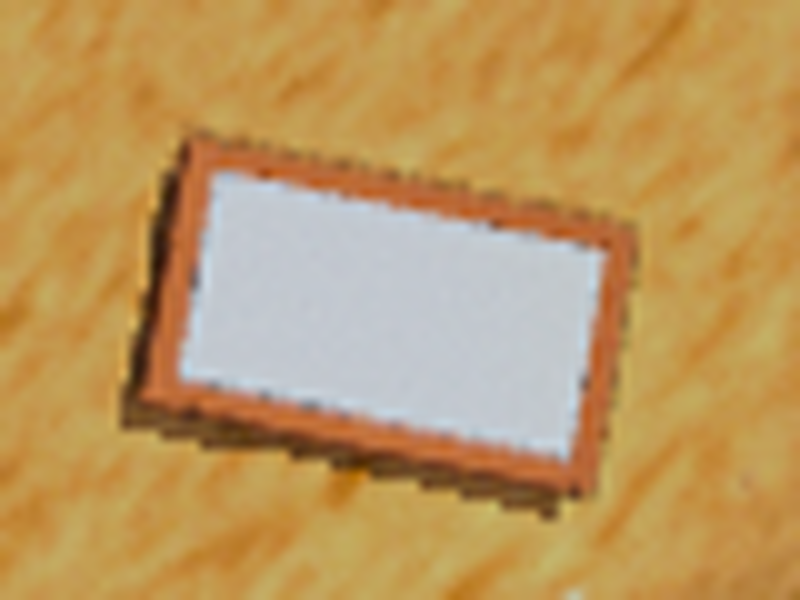

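View pics/c2.png

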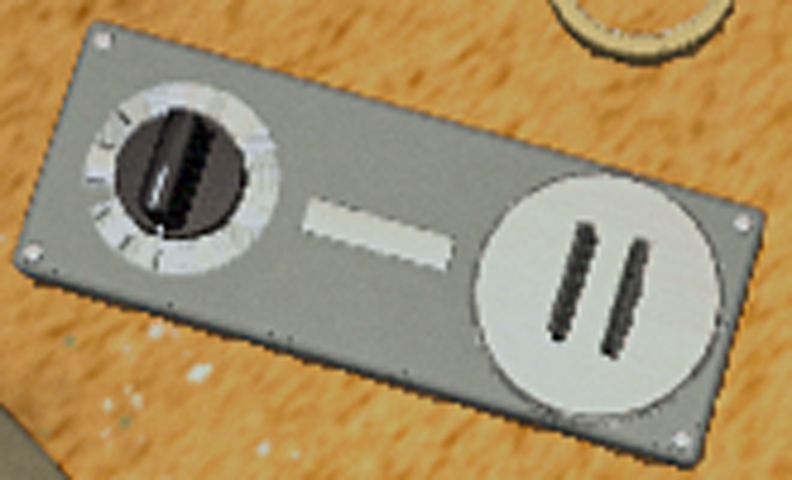

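```bash
cat > h.py <<'E'
import numpy as np
from cell import get_state, imaging, robot
from scipy.spatial.transform import Rotation as Ro
def back(name,uv,z,m=None):
    m=m or imaging.camera_model(name)
    K,R,t=m["camera_matrix"],m["R"],m["t"]
    C=-R.T@t; d=R.T@np.linalg.solve(K,np.array([uv[0],uv[1],1.0])); s=(z-C[2])/d[2]
    return C+s*d
def proj(name,X,m=None):
    m=m or imaging.camera_model(name)
    p=m["camera_matrix"]@(m["R"]@np.asarray(X)+m["t"]); return p[:2]/p[2]
def Rt():
    return Ro.from_euler('xyz',get_state()["tool_rot"]).as_matrix()
E
python3 - <<'E'
from h import *
def c1(p): return (385+(p[0]+.5)/10-.5,265+(p[1]+.5)/10-.5)
def c2(p): return (200+(p[0]+.5)/4.8-.5,200+(p[1]+.5)/4.8-.5)
for nm,P in (("white",[(212,172),(607,248),(570,458),(180,382)]),("outer",[(192,138),(638,225),(590,490),(145,402)])):
    Q=np.array([back("top",c1(p),.046) for p in P]); print(nm,Q.mean(0),np.linalg.norm(np.roll(Q,-1,0)-Q,axis=1))
    for i,j in((0,1),(3,2),(1,2),(0,3)): d=Q[j]-Q[i]; print(np.degrees(np.arctan2(d[1],d[0])))
P=[(93,20),(767,210),(697,462),(15,262)]
Q=np.array([back("top",c2(p),.036) for p in P]); print("base",Q.mean(0),np.linalg.norm(np.roll(Q,-1,0)-Q,axis=1))
for i,j in((0,1),(3,2),(1,2),(0,3)): d=Q[j]-Q[i]; print(np.degrees(np.arctan2(d[1],d[0])))
print("screws",[back("top",c2(p),.037)[:2] for p in [(103,40),(744,222),(682,440),(33,252)]],np.mean([back("top",c2(p),.037)[:2] for p in [(103,40),(744,222),(682,440),(33,252)]],0))
print("platter",back("top",c2((598,294)),.045), "dial",back("top",c2((181,178)),.037))
for p in [(588,228),(558,338),(640,242),(611,353)]: print("lip",back("top",c2(p),.077))
print("pointer",back("top",c2((163,230)),.082))
E
```

```text
white [ 0.4614324  -0.30809154  0.046     ] [0.08688301 0.04637803 0.08527076 0.04626809]
-101.13637852215864
-101.20694268938799
167.6920365634241
169.68596029530767
outer [ 0.46174894 -0.3078806   0.046     ] [0.09822692 0.05857968 0.09726567 0.05845712]
-101.29483013819738
-101.35854884414384
167.37733301379913
168.316875092972
base [0.56717467 0.00218932 0.036     ] [0.32669601 0.12105374 0.32639785 0.11905421]
-106.17682446897815
-106.52790990359556
163.84128080593882
163.98802487268566
screws [array([0.66050608, 0.13734411]), array([ 0.57357167, -0.16054201]), array([ 0.47300859, -0.13087216]), array([0.56040472, 0.16694354])] [0.56687277 0.00321837]
platter [ 0.53904004 -0.0928768   0.045     ] dial [0.59488923 0.09957485 0.037     ]
lip [ 0.5641674  -0.08805683  0.077     ]
lip [ 0.51475704 -0.07453285  0.077     ]
lip [ 0.55777559 -0.11121643  0.077     ]
lip [ 0.50800566 -0.09798158  0.077     ]
pointer [0.56290529 0.10083108 0.082     ]
```

```bash
cat >> h.py <<'E'
Z=np.array([0,0,1.])
def u(deg): return np.array([np.cos(np.radians(deg)),np.sin(np.radians(deg)),0])
def tool(jaw_yaw,tilt):
    """jaw axis at jaw_yaw; tilt>0: tool points to left(+90 from jaw)"""
    w=u(jaw_yaw); l=u(jaw_yaw+90); t=np.radians(tilt)
    y=np.sin(t)*l-np.cos(t)*Z
    return np.column_stack([np.cross(y,w),y,w])
def plan(grasp,R,tcp=False):
    s=get_state(); R0=Rt(); p=np.asarray(grasp)+(0 if tcp else robot.tcp_to_grasp)*R[:,1]
    d=R0.T@(p-s["position"])*100; r=Ro.from_matrix(R0.T@R).as_rotvec()
    print("xyz cm",d.round(2),"rot",r.round(4),np.degrees(np.linalg.norm(r)).round(1),"tcp",p.round(4))
TILE=np.array([.4616,-.308,.039]); TY=-11.3
SLOT=np.array([.5388,-.0935,.047]); SY=-16.3
KNOB=np.array([.595,.0985,.067])
E
python3 - <<'E'
from h import *
g=TILE+.012*u(TY+90); R=tool(TY,-40)
plan(g-.10*R[:,1]+[0,0,.03],R)
plan(g-.10*tool(TY,0)[:,1]+[0,0,.05],tool(TY,0))
E
```

```text
xyz cm [-40.34  10.71 -22.5 ] rot [ 0.3971 -1.0879 -0.6211] 75.3 tcp [ 0.4742 -0.245   0.1313]
xyz cm [-38.14   6.8  -17.77] rot [ 1.1000e-03 -1.1368e+00 -1.0000e-03] 65.1 tcp [ 0.464  -0.2962  0.1703]
```

{"api": "play_rows", "payload": {"motion": [{"x": -13.4,"y": 1,"z": -7.5,"rx": 0.13,"ry": -0.36,"rz": -0.2,"hand": 1},{"x": -13.4,"y": 1,"z": -7.5,"rx": 0.13,"ry": -0.36,"rz": -0.2,"hand": 1},{"x": -26.9,"y": 4,"z": -15,"rx": 0.26,"ry": -0.72,"rz": -0.41},{"x": -26.9,"y": 4,"z": -15,"rx": 0.26,"ry": -0.72,"rz": -0.41},{"x": -40.34,"y": 9,"z": -22.5,"rx": 0.397,"ry": -1.088,"rz": -0.621},{"x": -40.34,"y": 9,"z": -22.5,"rx": 0.397,"ry": -1.088,"rz": -0.621},{"x": -40.34,"y": 10.7,"z": -22.5,"rx": 0.397,"ry": -1.088,"rz": -0.621},{"x": -40.34,"y": 10.7,"z": -22.5,"rx": 0.397,"ry": -1.088,"rz": -0.621},{"x": -40.34,"y": 10.7,"z": -22.5,"rx": 0.397,"ry": -1.088,"rz": -0.621},{"x": -40.34,"y": 10.7,"z": -22.5,"rx": 0.397,"ry": -1.088,"rz": -0.621}]}}

```text
validation failed for argument at $.mo...
```

{"api": "play_rows", "payload": {"motion": [{"x": -13.4,"y": 1,"z": -7.5,"rx": 0.13,"ry": -0.36,"rz": -0.2,"hand": 1},{"x": -13.4,"y": 1,"z": -7.5,"rx": 0.13,"ry": -0.36,"rz": -0.2,"hand": 1},{"x": -26.9,"y": 4,"z": -15,"rx": 0.26,"ry": -0.72,"rz": -0.41,"hand": 1},{"x": -26.9,"y": 4,"z": -15,"rx": 0.26,"ry": -0.72,"rz": -0.41,"hand": 1},{"x": -40.34,"y": 9,"z": -22.5,"rx": 0.397,"ry": -1.088,"rz": -0.621,"hand": 1},{"x": -40.34,"y": 9,"z": -22.5,"rx": 0.397,"ry": -1.088,"rz": -0.621,"hand": 1},{"x": -40.34,"y": 10.7,"z": -22.5,"rx": 0.397,"ry": -1.088,"rz": -0.621,"hand": 1},{"x": -40.34,"y": 10.7,"z": -22.5,"rx": 0.397,"ry": -1.088,"rz": -0.621,"hand": 1},{"x": -40.34,"y": 10.7,"z": -22.5,"rx": 0.397,"ry": -1.088,"rz": -0.621,"hand": 1},{"x": -40.34,"y": 10.7,"z": -22.5,"rx": 0.397,"ry": -1.088,"rz": -0.621,"hand": 1}]}}

```text
time_s: 1.4
position: [0.474, -0.246, 0.1319]
tool_rot: [-1.571, -0.699, -1.768]
wrist_force: [-0.2, -1.0, -0.9]
opening: 0.0884
```

Run:
```python
from h import *
import cv2
s=get_state(); print(s["joints"].round(3))
g=TILE+.012*u(TY+90); R=tool(TY,-40)
plan(g-.10*R[:,1]+[0,0,.03],R)
plan(g-.05*R[:,1],R); plan(g,R)
m=imaging.camera_model("wrist")
im=imaging.capture("wrist").copy()
for a in(-1,1):
  for b in(-1,1): 
    X=TILE+a*.03*u(TY)+b*.05*u(TY+90)+[0,0,.007]; print(proj("wrist",X,m).round(1))
cv2.imwrite("pics/w1.png",im[:,:,::-1])
```

```text
[-0.326  0.294  1.88  -0.831  1.044  0.335]
xyz cm [-0.12 -0.02  0.  ] rot [0.0001 0.     0.0014] 0.1 tcp [ 0.4742 -0.245   0.1313]
xyz cm [-2.05  7.28  0.  ] rot [0.0001 0.     0.0014] 0.1 tcp [ 0.4679 -0.2765  0.063 ]
xyz cm [-2.06 12.28  0.  ] rot [0.0001 0.     0.0014] 0.1 tcp [ 0.4616 -0.308   0.0247]
[283.2 267.3]
[268.8 186.9]
[356.3 267.3]
[370.  186.9]
```

View pics/w1.png

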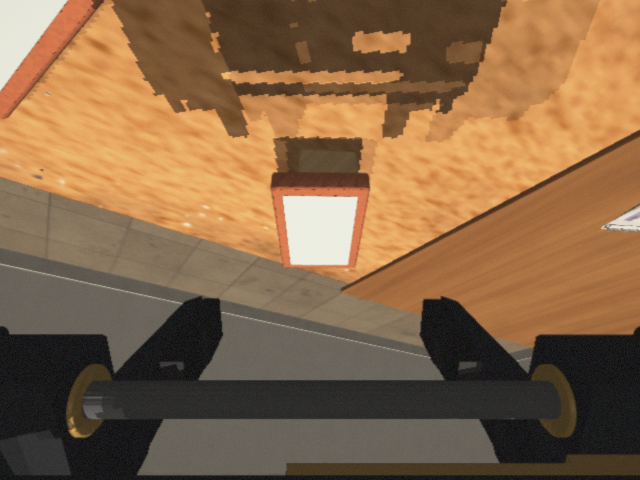

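The wrist view shows the tile centred between the fingers. Its top-face corners at (272,187), (369,187), (285,267) and (356,267) match the prediction to about 2 px. Next I'll go in and grip.

{"api": "play_rows", "payload": {"motion": [{"x": -2.05,"y": 3.5,"z": 0,"rx": 0,"ry": 0,"rz": 0,"hand": 1},{"x": -2.05,"y": 7.3,"z": 0,"rx": 0,"ry": 0,"rz": 0,"hand": 1},{"x": -2.05,"y": 9.5,"z": 0,"rx": 0,"ry": 0,"rz": 0,"hand": 1},{"x": -2.05,"y": 11.5,"z": 0,"rx": 0,"ry": 0,"rz": 0,"hand": 1},{"x": -2.05,"y": 12.3,"z": 0,"rx": 0,"ry": 0,"rz": 0,"hand": 1},{"x": -2.05,"y": 12.3,"z": 0,"rx": 0,"ry": 0,"rz": 0,"hand": 1},{"x": -2.05,"y": 12.3,"z": 0,"rx": 0,"ry": 0,"rz": 0,"hand": 1}]}}

```text
time_s: 2.33
position: [0.4625, -0.3078, 0.0251]
tool_rot: [-1.569, -0.7, -1.769]
wrist_force: [-0.3, 0.8, -0.3]
opening: 0.0881
```

{"api": "play_rows", "payload": {"motion": [{"x": 0,"y": 0,"z": 0,"rx": 0,"ry": 0,"rz": 0,"hand": 0.5},{"x": 0,"y": 0,"z": 0,"rx": 0,"ry": 0,"rz": 0,"hand": 0.5},{"x": 0,"y": 0,"z": 0,"rx": 0,"ry": 0,"rz": 0,"hand": 0.5},{"x": 0,"y": 0,"z": 0,"rx": 0,"ry": 0,"rz": 0,"hand": 0.5},{"x": 0,"y": 0,"z": 0,"rx": 0,"ry": 0,"rz": 0,"hand": 0.5},{"x": 0,"y": 0,"z": 0,"rx": 0,"ry": 0,"rz": 0,"hand": 0.5}], "grip_force": 25}}

```text
time_s: 3.08
position: [0.4618, -0.3078, 0.0245]
tool_rot: [-1.571, -0.699, -1.768]
wrist_force: [-1.1, 4.6, 6.1]
opening: 0.0598
```

Run:
```python
from h import *
import cv2
s=get_state(); print(s["position"],s["wrist_force"],s["opening"])
im=imaging.capture("wrist").copy()
cv2.imwrite("pics/w2.png",im[:,:,::-1])
```

```text
[ 0.46182301 -0.30775097  0.02454814] [-1.13820949  4.56461707  6.13287781] 0.05984547956005197
```

View pics/w2.png

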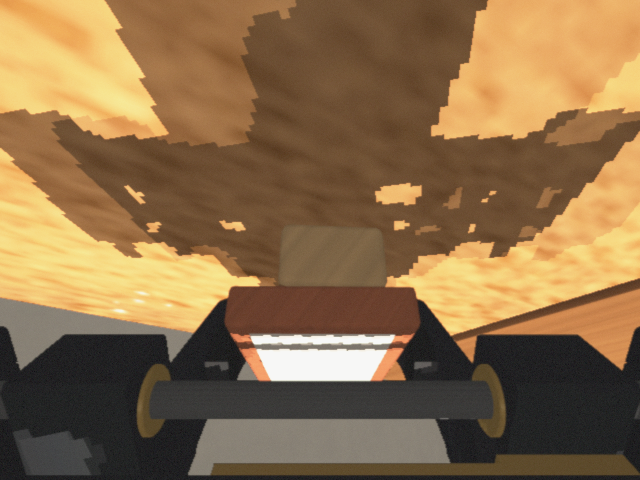

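The tile is gripped, with the opening at 59.8 mm and its end face visible at (323,310). Next I'll lift it and carry it to above the slot, rotating on the way.

Run:
```python
from h import *
g=TILE+.012*u(TY+90)
plan(g+[0,0,.10],tool(TY,-40))
plan(SLOT+[0,0,.062+.07],tool(SY,50))
```

```text
xyz cm [ 6.47 -7.64 -0.02] rot [-0.0002 -0.0001  0.0013] 0.1 tcp [ 0.4616 -0.308   0.1247]
xyz cm [ -9.15 -26.31   3.48] rot [0.0081 0.0966 1.571 ] 90.2 tcp [ 0.5428 -0.0798  0.167 ]
```

{"api": "play_rows", "payload": {"motion": [{"x": 1.3,"y": -1.5,"z": 0,"rx": 0,"ry": 0,"rz": 0,"hand": 0.5},{"x": 3.9,"y": -4.6,"z": 0,"rx": 0,"ry": 0,"rz": 0,"hand": 0.5},{"x": 6.5,"y": -7.6,"z": 0,"rx": 0,"ry": 0,"rz": 0,"hand": 0.5},{"x": 6.5,"y": -7.6,"z": 0,"rx": 0,"ry": 0,"rz": 0,"hand": 0.5}], "grip_force": 40}}

```text
time_s: 3.62
position: [0.4636, -0.3097, 0.1274]
tool_rot: [-1.562, -0.701, -1.773]
wrist_force: [-0.4, 0.1, -2.3]
opening: 0.0595
```

Run:
```python
from h import *
plan(SLOT+[0,0,.062+.07],tool(SY,50)); s=get_state();print(s["opening"],s["wrist_force"])
```

```text
xyz cm [-15.88 -18.55   3.29] rot [1.2000e-03 9.7600e-02 1.5719e+00] 90.2 tcp [ 0.5428 -0.0798  0.167 ]
0.05953899928588893 [-0.39710504  0.1161137  -2.29690661]
```

{"api": "play_rows", "payload": {"motion": [{"x": -1.6,"y": -2.5,"z": 0.3,"rx": 0,"ry": 0.01,"rz": 0.16,"hand": 0.5},{"x": -3.2,"y": -5,"z": 0.6,"rx": 0,"ry": 0.02,"rz": 0.32,"hand": 0.5},{"x": -4.8,"y": -7.5,"z": 1,"rx": 0,"ry": 0.03,"rz": 0.48,"hand": 0.5},{"x": -6.4,"y": -10,"z": 1.3,"rx": 0,"ry": 0.04,"rz": 0.64,"hand": 0.5},{"x": -8,"y": -12.5,"z": 1.6,"rx": 0,"ry": 0.05,"rz": 0.8,"hand": 0.5},{"x": -9.6,"y": -14,"z": 2,"rx": 0,"ry": 0.06,"rz": 0.96,"hand": 0.5},{"x": -11.2,"y": -15.5,"z": 2.3,"rx": 0,"ry": 0.07,"rz": 1.12,"hand": 0.5},{"x": -12.8,"y": -16.5,"z": 2.6,"rx": 0,"ry": 0.08,"rz": 1.28,"hand": 0.5},{"x": -14.4,"y": -17.5,"z": 3,"rx": 0,"ry": 0.09,"rz": 1.44,"hand": 0.5},{"x": -15.9,"y": -18.5,"z": 3.3,"rx": 0,"ry": 0.098,"rz": 1.572,"hand": 0.5},{"x": -15.9,"y": -18.5,"z": 3.3,"rx": 0,"ry": 0.098,"rz": 1.572,"hand": 0.5},{"x": -15.9,"y": -18.5,"z": 3.3,"rx": 0,"ry": 0.098,"rz": 1.572,"hand": 0.5}]}}

```text
time_s: 5.12
position: [0.5409, -0.0793, 0.1629]
tool_rot: [-1.584, 0.871, -1.867]
wrist_force: [1.5, 0.5, -1.8]
opening: 0.0593
```

Run:
```python
from h import *
import cv2
s=get_state(); print(s["position"],s["wrist_force"],s["opening"],s["joints"].round(2))
plan(SLOT+[0,0,.062+.07],tool(SY,50))
plan(SLOT+[0,0,.062],tool(SY,50))
im=imaging.capture("scene"); cv2.imwrite("pics/s3.png",cv2.resize(im[130:370,220:540,::-1],None,fx=2.5,fy=2.5))
im=imaging.capture("top"); cv2.imwrite("pics/t3.png",cv2.resize(im[190:340,220:420,::-1],None,fx=4,fy=4))
C=SLOT+[0,0,.12]
for a,b,c in ((-1,-1,-1),(-1,-1,1),(1,-1,-1),(1,-1,1),(-1,1,-1),(-1,1,1),(1,1,-1),(1,1,1)):
  X=C+a*.03*u(SY)+b*.007*u(SY+90)+c*.05*Z
  q=proj("scene",X);print((a,b,c),((q-[220,130])*2.5).round(), ((proj("top",X)-[220,190])*4).round())
```

```text
[ 0.54089378 -0.07933556  0.16285456] [ 1.5158594   0.48641576 -1.78847819] 0.05930350374295062 [-0.78  0.4   1.75  0.73  1.53 -0.74]
xyz cm [-0.33 -0.26  0.19] rot [ 0.0051 -0.0073  0.0017] 0.5 tcp [ 0.5428 -0.0798  0.167 ]
xyz cm [5.03 4.25 0.25] rot [ 0.0051 -0.0073  0.0017] 0.5 tcp [ 0.5428 -0.0798  0.097 ]
(-1, -1, -1) [342. 229.] [417. 323.]
(-1, -1, 1) [349.  99.] [420. 296.]
(1, -1, -1) [262. 223.] [449. 213.]
(1, -1, 1) [265.  94.] [455. 176.]
(-1, 1, -1) [340. 237.] [391. 316.]
(-1, 1, 1) [347. 105.] [392. 288.]
(1, 1, -1) [259. 230.] [423. 205.]
(1, 1, 1) [262. 100.] [427. 168.]
```

View pics/s3.png

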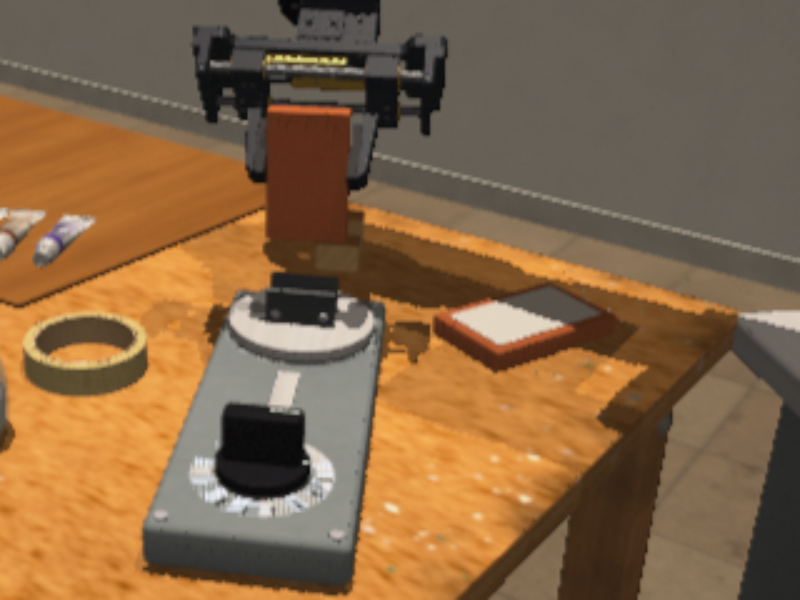

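View pics/t3.png

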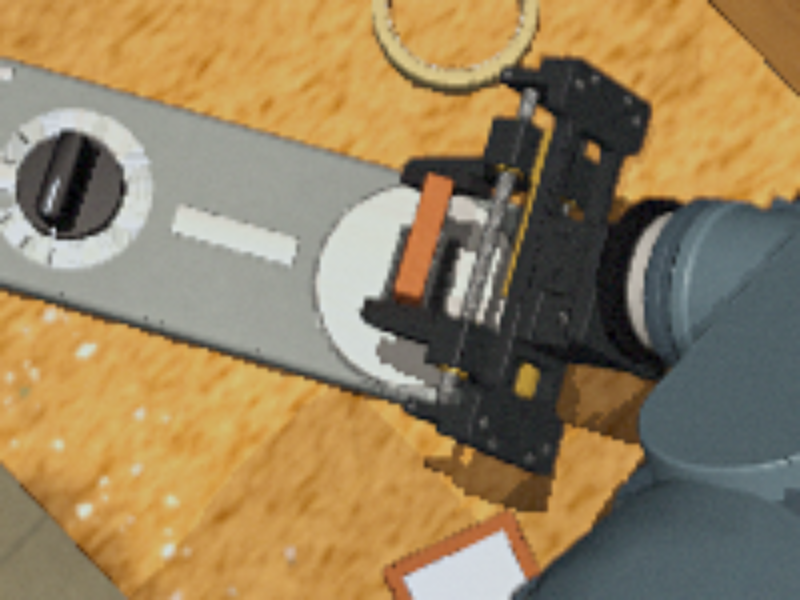

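Scene and top pictures show the tile upright above the slot. Its top end is at (427,174)–(420,303) in the top crop, as predicted to within 2–4 mm. I'll lower it and re-check.

Run:
```python
from h import *
print(get_state()["position"])
plan(SLOT+[0,0,.062+.036],tool(SY,50))
```

```text
[ 0.54140877 -0.07931681  0.16400772]
xyz cm [2.37 2.   0.17] rot [ 0.004  -0.005   0.0018] 0.4 tcp [ 0.5428 -0.0798  0.133 ]
```

{"api": "play_rows", "payload": {"motion": [{"x": 1.2,"y": 1,"z": 0.1,"rx": 0.004,"ry": -0.005,"rz": 0.002,"hand": 0.5},{"x": 2.4,"y": 2,"z": 0.2,"rx": 0.004,"ry": -0.005,"rz": 0.002,"hand": 0.5},{"x": 2.4,"y": 2,"z": 0.2,"rx": 0.004,"ry": -0.005,"rz": 0.002,"hand": 0.5},{"x": 2.4,"y": 2,"z": 0.2,"rx": 0.004,"ry": -0.005,"rz": 0.002,"hand": 0.5},{"x": 2.4,"y": 2,"z": 0.2,"rx": 0.004,"ry": -0.005,"rz": 0.002,"hand": 0.5}]}}

```text
time_s: 5.85
position: [0.543, -0.0798, 0.1327]
tool_rot: [-1.571, 0.875, -1.856]
wrist_force: [-0.0, -0.7, -1.7]
opening: 0.0597
```

Run:
```python
from h import *
import cv2
print(get_state()["position"])
plan(SLOT+[0,0,.062+.036],tool(SY,50))
plan(SLOT+[0,0,.062+.0],tool(SY,50))
im=imaging.capture("top"); cv2.imwrite("pics/t4.png",cv2.resize(im[215:315,280:400,::-1],None,fx=6,fy=6,interpolation=cv2.INTER_CUBIC))
im=imaging.capture("scene"); cv2.imwrite("pics/s4.png",cv2.resize(im[140:280,290:430,::-1],None,fx=4,fy=4,interpolation=cv2.INTER_CUBIC))
C=SLOT+[0,0,.086]
for a,b,c in ((-1,-1,1),(1,-1,1),(-1,1,1),(1,1,1)):
  X=C+a*.03*u(SY)+b*.007*u(SY+90)+c*.05*Z
  print(((proj("top",X)-[280,215])*6).round())
```

```text
[ 0.54304718 -0.07978348  0.13266917]
xyz cm [-0.02 -0.02 -0.02] rot [-0.0001 -0.0006 -0.0026] 0.2 tcp [ 0.5428 -0.0798  0.133 ]
xyz cm [ 2.74  2.28 -0.02] rot [-0.0001 -0.0006 -0.0026] 0.2 tcp [ 0.5428 -0.0798  0.097 ]
[269. 309.]
[319. 134.]
[227. 297.]
[278. 122.]
```

View pics/t4.png

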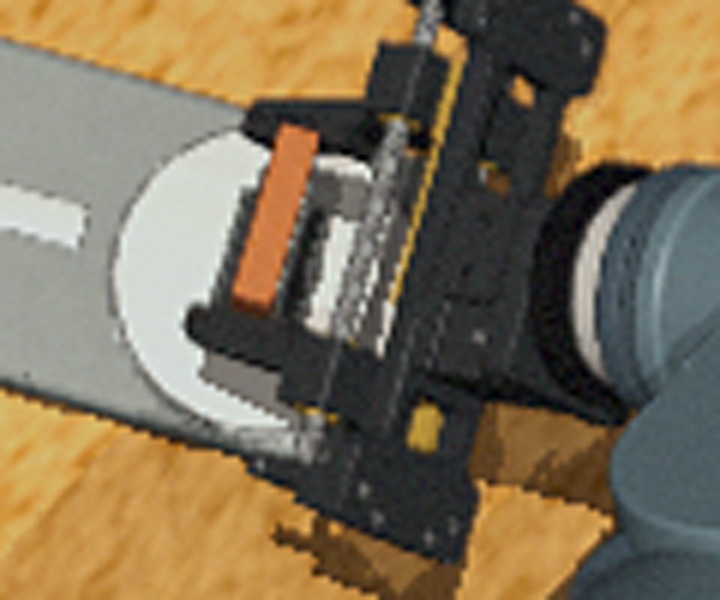

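View pics/s4.png

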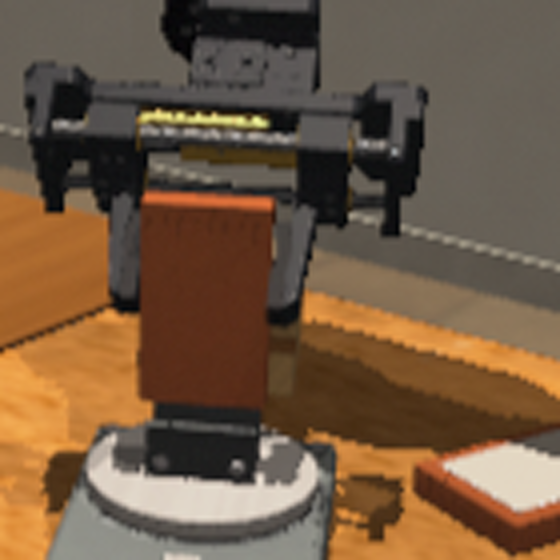

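Tile corners at (280,122), (319,135), (270,309) and (233,300) match the prediction to within 1 px, straight over the slot. Next I'll lower it in.

{"api": "play_rows", "payload": {"motion": [{"x": 0.6,"y": 0.5,"z": 0,"rx": 0,"ry": 0,"rz": -0.002,"hand": 0.5},{"x": 1.1,"y": 0.92,"z": 0,"rx": 0,"ry": 0,"rz": -0.002,"hand": 0.5},{"x": 1.6,"y": 1.33,"z": 0,"rx": 0,"ry": 0,"rz": -0.002,"hand": 0.5},{"x": 2.1,"y": 1.75,"z": 0,"rx": 0,"ry": 0,"rz": -0.002,"hand": 0.5},{"x": 2.35,"y": 1.95,"z": 0,"rx": 0,"ry": 0,"rz": -0.002,"hand": 0.5},{"x": 2.6,"y": 2.15,"z": 0,"rx": 0,"ry": 0,"rz": -0.002,"hand": 0.5},{"x": 2.6,"y": 2.15,"z": 0,"rx": 0,"ry": 0,"rz": -0.002,"hand": 0.5},{"x": 2.6,"y": 2.15,"z": 0,"rx": 0,"ry": 0,"rz": -0.002,"hand": 0.5}]}}

```text
time_s: 6.95
position: [0.5428, -0.0799, 0.0987]
tool_rot: [-1.572, 0.873, -1.857]
wrist_force: [0.3, 0.6, -3.2]
opening: 0.0595
```

Run:
```python
from h import *
import cv2
print(get_state()["position"],get_state()["wrist_force"])
plan(SLOT+[0,0,.062+.0],tool(SY,50))
im=imaging.capture("top"); cv2.imwrite("pics/t5.png",cv2.resize(im[215:315,280:400,::-1],None,fx=6,fy=6,interpolation=cv2.INTER_CUBIC))
im=imaging.capture("scene"); cv2.imwrite("pics/s5.png",cv2.resize(im[140:280,290:430,::-1],None,fx=4,fy=4,interpolation=cv2.INTER_CUBIC))
```

```text
[ 0.54283472 -0.07985545  0.09869125] [ 0.26829513  0.57269338 -3.15606858]
xyz cm [ 0.12  0.12 -0.  ] rot [ 0.0002 -0.0009 -0.0005] 0.1 tcp [ 0.5428 -0.0798  0.097 ]
```

View pics/t5.png

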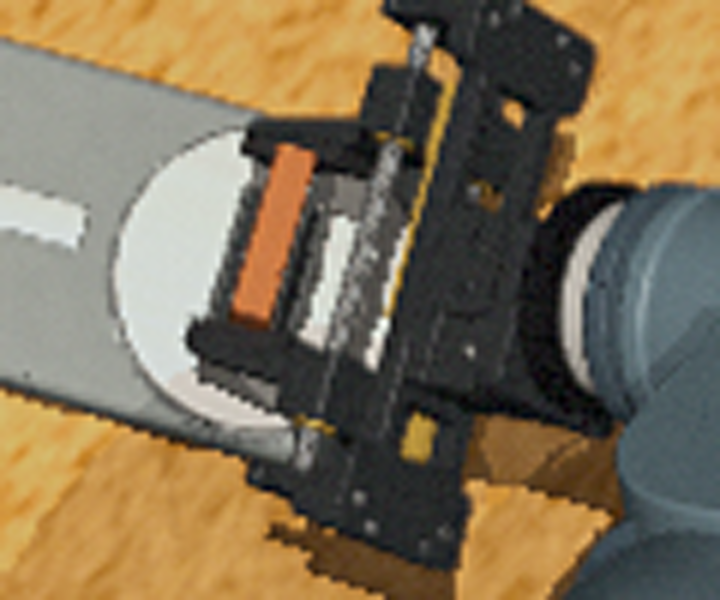

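View pics/s5.png

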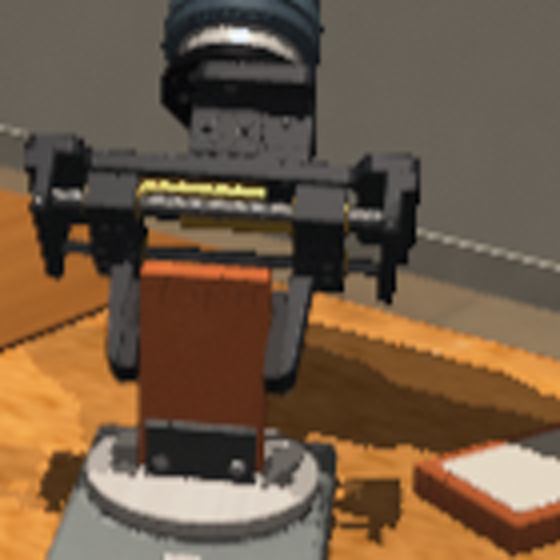

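The tile is in the slot, with its lower part behind the lip at (200,450). I'll seat it, open, and back off along the tool.

{"api": "play_rows", "payload": {"motion": [{"x": 0.1,"y": 0.1,"z": 0,"rx": 0,"ry": 0,"rz": 0,"hand": 0.5},{"x": 0.16,"y": 0.14,"z": 0,"rx": 0,"ry": 0,"rz": 0,"hand": 0.5},{"x": 0.16,"y": 0.14,"z": 0,"rx": 0,"ry": 0,"rz": 0,"hand": 0.5},{"x": 0.16,"y": 0.14,"z": 0,"rx": 0,"ry": 0,"rz": 0,"hand": 0.72},{"x": 0.16,"y": 0.14,"z": 0,"rx": 0,"ry": 0,"rz": 0,"hand": 0.9},{"x": 0.16,"y": 0.14,"z": 0,"rx": 0,"ry": 0,"rz": 0,"hand": 1},{"x": 0.16,"y": 0.14,"z": 0,"rx": 0,"ry": 0,"rz": 0,"hand": 1},{"x": 0.16,"y": 0.14,"z": 0,"rx": 0,"ry": 0,"rz": 0,"hand": 1}]}}

```text
time_s: 8.05
position: [0.5428, -0.0797, 0.0964]
tool_rot: [-1.572, 0.874, -1.857]
wrist_force: [-0.8, -0.0, -0.4]
opening: 0.0881
```

Run:
```python
from h import *
import cv2
print(get_state()["position"],get_state()["wrist_force"],get_state()["opening"])
im=imaging.capture("top"); cv2.imwrite("pics/t6.png",cv2.resize(im[215:315,280:400,::-1],None,fx=6,fy=6,interpolation=cv2.INTER_CUBIC))
```

```text
[ 0.54278    -0.07965746  0.09643972] [-0.77337713 -0.00987288 -0.36225445] 0.08805580872434217
```

View pics/t6.png

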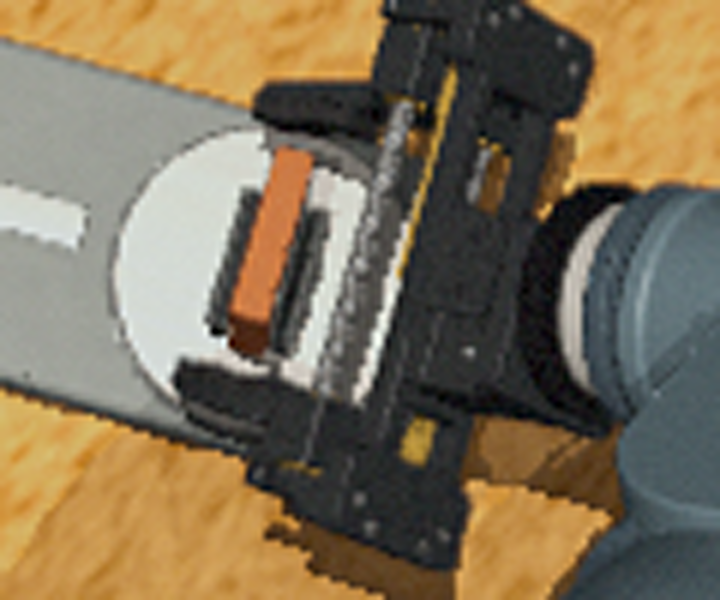

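The tile stands free in the slot with both fingers clear of it. I'll retreat.

{"api": "play_rows", "payload": {"motion": [{"x": 0,"y": -2,"z": 0,"rx": 0,"ry": 0,"rz": 0,"hand": 1},{"x": 0,"y": -5,"z": 0,"rx": 0,"ry": 0,"rz": 0,"hand": 1},{"x": 0,"y": -9,"z": 0,"rx": 0,"ry": 0,"rz": 0,"hand": 1},{"x": 0,"y": -13,"z": 0,"rx": 0,"ry": 0,"rz": 0,"hand": 1},{"x": -6,"y": -17,"z": 0,"rx": 0,"ry": 0,"rz": 0,"hand": 1},{"x": -10,"y": -19,"z": 0,"rx": 0,"ry": 0,"rz": 0,"hand": 1},{"x": -10,"y": -19,"z": 0,"rx": 0,"ry": 0,"rz": 0,"hand": 1}]}}

```text
time_s: 8.98
position: [0.5211, -0.1596, 0.3004]
tool_rot: [-1.559, 0.868, -1.847]
wrist_force: [-0.5, 0.3, 0.4]
opening: 0.0878
```

Run:
```python
from h import *
import cv2
s=get_state();print(s["position"],s["wrist_force"],s["joints"].round(2))
plan(KNOB+[0,0,.13],tool(73.7,0))
im=imaging.capture("top"); cv2.imwrite("pics/t7.png",im[:,:,::-1])
cv2.imwrite("pics/t7a.png",cv2.resize(im[215:305,280:380,::-1],None,fx=6,fy=6,interpolation=cv2.INTER_CUBIC))
cv2.imwrite("pics/t7b.png",cv2.resize(im[205:270,200:280,::-1],None,fx=9,fy=9,interpolation=cv2.INTER_CUBIC))
for nm,k,X0,c,f in (("knobtop",50,KNOB+[0,0,.015],[200,205],9),("bar",0,0,0,0)):
  if f:
    for a,b in((-1,-1),(-1,1),(1,1),(1,-1)): print(((proj("top",X0+a*.025*u(SY)+b*.008*u(SY+90))-c)*f).round())
C=SLOT+[0,0,.1]
for a,b in((-1,-1),(-1,1),(1,1),(1,-1)): print("tile",((proj("top",C+a*.03*u(SY)+b*.007*u(SY+90))-[280,215])*6).round())
```

```text
[ 0.52109049 -0.15964548  0.30035452] [-0.4996672   0.34355753  0.43194978] [-0.91  0.27  1.6   0.69  1.8  -0.65]
xyz cm [-8.04 28.38 -0.25] rot [-0.6831 -1.4594 -0.6721] 100.0 tcp [0.595  0.0985 0.1783]
[315. 358.]
[251. 340.]
[314. 142.]
[378. 160.]
tile [267. 323.]
tile [227. 312.]
tile [276. 142.]
tile [316. 153.]
```

View pics/t7a.png

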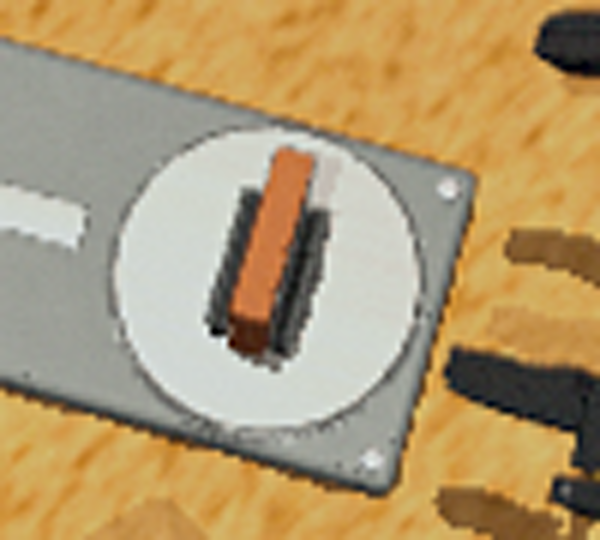

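View pics/t7b.png

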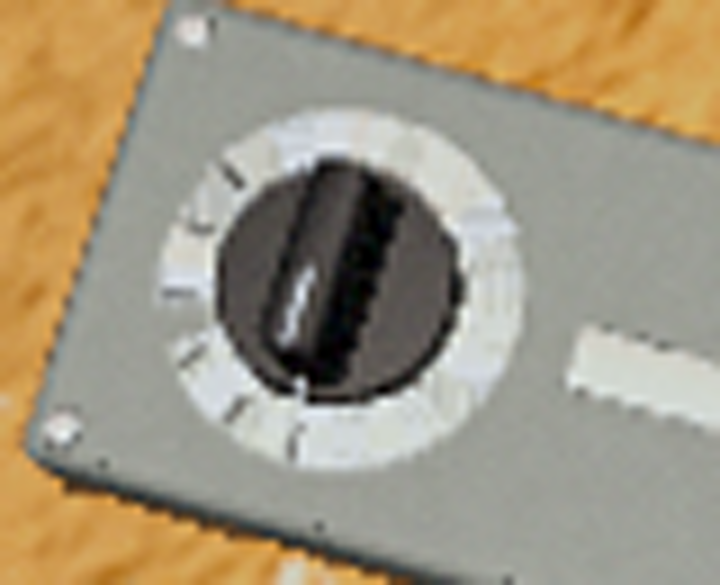

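The tile stands in the slot, top corners (276,147)–(267,323), as predicted. The knob bar is about 15° off vertical in the crop, aligned with the slot at home, with its pointer at (298,390) on the home line (292,445). I'll move over the knob, tool down and jaws across the bar.

{"api": "play_rows", "payload": {"motion": [{"x": -0.8,"y": 2.5,"z": 0,"rx": -0.068,"ry": -0.146,"rz": -0.067,"hand": 1},{"x": -1.6,"y": 5,"z": 0,"rx": -0.137,"ry": -0.292,"rz": -0.134,"hand": 1},{"x": -2.4,"y": 8,"z": 0,"rx": -0.205,"ry": -0.438,"rz": -0.2,"hand": 1},{"x": -3.2,"y": 11,"z": -0.1,"rx": -0.273,"ry": -0.584,"rz": -0.27,"hand": 1},{"x": -4,"y": 14,"z": -0.1,"rx": -0.34,"ry": -0.73,"rz": -0.336,"hand": 1},{"x": -4.8,"y": 17,"z": -0.1,"rx": -0.41,"ry": -0.876,"rz": -0.4,"hand": 1},{"x": -5.6,"y": 20,"z": -0.2,"rx": -0.478,"ry": -1.02,"rz": -0.47,"hand": 1},{"x": -6.4,"y": 23,"z": -0.2,"rx": -0.546,"ry": -1.168,"rz": -0.538,"hand": 1},{"x": -7.2,"y": 26,"z": -0.2,"rx": -0.615,"ry": -1.313,"rz": -0.605,"hand": 1},{"x": -8,"y": 28.4,"z": -0.25,"rx": -0.683,"ry": -1.459,"rz": -0.672,"hand": 1},{"x": -8,"y": 28.4,"z": -0.25,"rx": -0.683,"ry": -1.459,"rz": -0.672,"hand": 1},{"x": -8,"y": 28.4,"z": -0.25,"rx": -0.683,"ry": -1.459,"rz": -0.672,"hand": 1}]}}

```text
time_s: 10.52
position: [0.5927, 0.1002, 0.1733]
tool_rot: [-1.566, 0.011, -0.287]
wrist_force: [-0.0, -0.4, 0.5]
opening: 0.0881
```

Run:
```python
from h import *
import cv2
s=get_state();print(s["position"],s["wrist_force"],s["joints"].round(2))
plan(KNOB+[0,0,.13],tool(73.7,0))
m=imaging.camera_model("wrist")
im=imaging.capture("wrist"); cv2.imwrite("pics/w8.png",im[:,:,::-1])
for a,b in((-1,-1),(-1,1),(1,1),(1,-1)): print(proj("wrist",KNOB+[0,0,.015]+a*.025*u(SY)+b*.008*u(SY+90),m).round())
print(proj("wrist",[*KNOB[:2],.037],m))
```

```text
[0.59272404 0.10018924 0.17329604] [-0.0246605  -0.42477342  0.48488057] [-0.03  0.31  1.59  0.01  1.25 -1.32]
xyz cm [ 0.26 -0.5  -0.1 ] rot [-0.0051 -0.0026 -0.0109] 0.7 tcp [0.595  0.0985 0.1783]
[307. 218.]
[331. 218.]
[330. 288.]
[308. 288.]
[318.92119216 235.78204995]
```

View pics/w8.png

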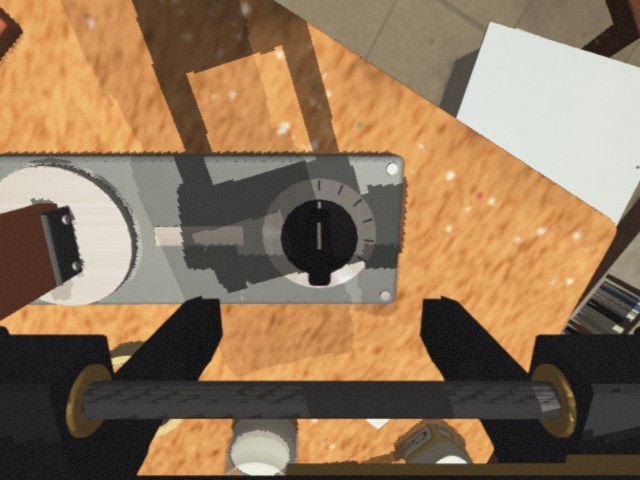

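The wrist view confirms the knob is centred: dial centre (319,233) against (319,236) predicted, and the pointer is in line with the home mark. I'll go down and grip.

Run:
```python
from h import *
plan(KNOB+[0,0,.002],tool(73.7,0)); print(get_state()["position"])
```

```text
xyz cm [ 0.34 12.34 -0.13] rot [-0.0053 -0.0034 -0.0101] 0.7 tcp [0.595  0.0985 0.0503]
[0.59311533 0.09969095 0.17370727]
```

{"api": "play_rows", "payload": {"motion": [{"x": 0.2,"y": 3,"z": -0.1,"rx": -0.005,"ry": -0.003,"rz": -0.01,"hand": 1},{"x": 0.3,"y": 6,"z": -0.1,"rx": -0.005,"ry": -0.003,"rz": -0.01,"hand": 1},{"x": 0.3,"y": 8,"z": -0.1,"rx": -0.005,"ry": -0.003,"rz": -0.01,"hand": 1},{"x": 0.3,"y": 8,"z": -0.1,"rx": -0.005,"ry": -0.003,"rz": -0.01,"hand": 1},{"x": 0.3,"y": 8,"z": -0.1,"rx": -0.005,"ry": -0.003,"rz": -0.01,"hand": 1}]}}

```text
time_s: 11.2
position: [0.5961, 0.0994, 0.0952]
tool_rot: [-1.57, -0.003, -0.283]
wrist_force: [-1.2, -0.6, 0.0]
opening: 0.0879
```

Run:
```python
from h import *
plan(KNOB+[0,0,.002],tool(73.7,0)); print(get_state()["position"])
```

```text
xyz cm [-0.1   4.49 -0.12] rot [-0.0009  0.0015  0.0028] 0.2 tcp [0.595  0.0985 0.0503]
[0.5961422  0.09935796 0.09518857]
```

{"api": "play_rows", "payload": {"motion": [{"x": -0.1,"y": 2,"z": -0.12,"rx": 0,"ry": 0,"rz": 0.003,"hand": 1},{"x": -0.1,"y": 3.5,"z": -0.12,"rx": 0,"ry": 0,"rz": 0.003,"hand": 1},{"x": -0.1,"y": 4.4,"z": -0.12,"rx": 0,"ry": 0,"rz": 0.003,"hand": 1},{"x": -0.1,"y": 4.4,"z": -0.12,"rx": 0,"ry": 0,"rz": 0.003,"hand": 1},{"x": -0.1,"y": 4.4,"z": -0.12,"rx": 0,"ry": 0,"rz": 0.003,"hand": 1}]}}

```text
time_s: 11.82
position: [0.5943, 0.0991, 0.0503]
tool_rot: [-1.57, 0.001, -0.282]
wrist_force: [-0.0, -0.1, 0.0]
opening: 0.0881
```

{"api": "play_rows", "payload": {"motion": [{"x": 0,"y": 0,"z": 0,"rx": 0,"ry": 0,"rz": 0,"hand": 0.4},{"x": 0,"y": 0,"z": 0,"rx": 0,"ry": 0,"rz": 0,"hand": 0.25},{"x": 0,"y": 0,"z": 0,"rx": 0,"ry": 0,"rz": 0,"hand": 0.05},{"x": 0,"y": 0,"z": 0,"rx": 0,"ry": 0,"rz": 0,"hand": 0.05},{"x": 0,"y": 0,"z": 0,"rx": 0,"ry": 0,"rz": 0,"hand": 0.05},{"x": 0,"y": 0,"z": 0,"rx": 0,"ry": 0,"rz": 0,"hand": 0.05},{"x": 0,"y": 0,"z": 0,"rx": 0,"ry": 0,"rz": 0,"hand": 0.05},{"x": 0,"y": 0,"z": 0,"rx": 0,"ry": 0,"rz": 0,"hand": 0.05}], "grip_force": 20}}

```text
time_s: 12.82
position: [0.594, 0.0989, 0.0501]
tool_rot: [-1.57, 0.002, -0.282]
wrist_force: [0.3, -0.9, 0.3]
opening: 0.0155
```

Run:
```python
from h import *
import cv2
s=get_state();print(s["position"],s["wrist_force"],s["moment"],s["opening"])
plan(KNOB+[0,0,.002],tool(73.7,0))
im=imaging.capture("top"); cv2.imwrite("pics/t9.png",cv2.resize(im[190:310,190:370,::-1],None,fx=4.4,fy=4.4,interpolation=cv2.INTER_CUBIC))
im=imaging.capture("wrist"); cv2.imwrite("pics/w9.png",im[:,:,::-1])
```

```text
[0.59399281 0.09894224 0.05008333] [ 0.31835344 -0.89201969  0.33096428] [-0.06246559 -0.1492344  -0.04165233] 0.015497943738126765
xyz cm [ 0.11 -0.02 -0.01] rot [-0.0003  0.0024 -0.0017] 0.2 tcp [0.595  0.0985 0.0503]
```

View pics/t9.png

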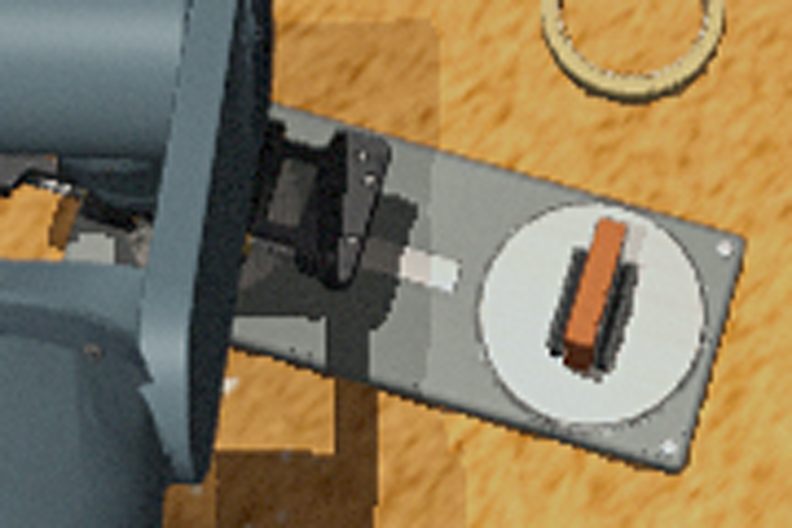

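View pics/w9.png

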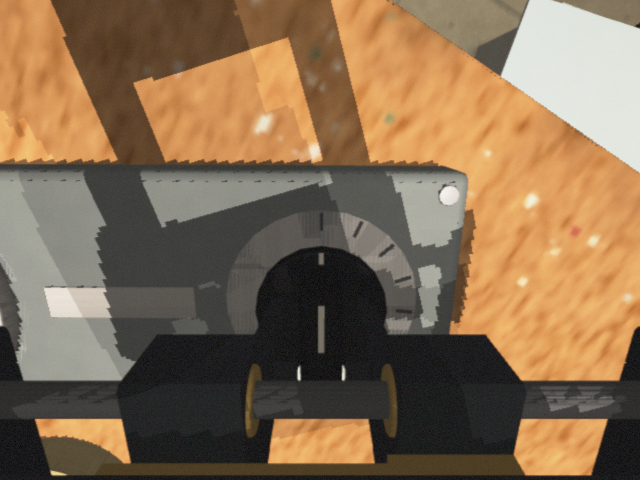

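The knob is gripped at home, with the pointer (320,258) under the home line (321,222). First click now.

{"api": "play_rows", "payload": {"motion": [{"x": 0,"y": 0,"z": 0,"rx": 0,"ry": 0.06,"rz": 0,"hand": 0.05},{"x": 0,"y": 0,"z": 0,"rx": 0,"ry": 0.12,"rz": 0,"hand": 0.05},{"x": 0,"y": 0,"z": 0,"rx": 0,"ry": 0.18,"rz": 0,"hand": 0.05},{"x": 0,"y": 0,"z": 0,"rx": 0,"ry": 0.24,"rz": 0,"hand": 0.05},{"x": 0,"y": 0,"z": 0,"rx": 0,"ry": 0.3,"rz": 0,"hand": 0.05},{"x": 0,"y": 0,"z": 0,"rx": 0,"ry": 0.36,"rz": 0,"hand": 0.05},{"x": 0,"y": 0,"z": 0,"rx": 0,"ry": 0.42,"rz": 0,"hand": 0.05},{"x": 0,"y": 0,"z": 0,"rx": 0,"ry": 0.42,"rz": 0,"hand": 0.05},{"x": 0,"y": 0,"z": 0,"rx": 0,"ry": 0.42,"rz": 0,"hand": 0.05},{"x": 0,"y": 0,"z": 0,"rx": 0,"ry": 0.42,"rz": 0,"hand": 0.05}], "grip_force": 35}}

```text
time_s: 14.18
position: [0.594, 0.099, 0.0501]
tool_rot: [-1.571, 0.002, -0.701]
wrist_force: [0.4, -0.7, 0.4]
opening: 0.0158
```

```bash
cat > chk.py <<'E'
from h import *
import cv2,sys
s=get_state();print(s["position"],s["wrist_force"],s["moment"],s["opening"],s["tool_rot"])
for k in (1,2,3): plan(KNOB+[0,0,.002],tool(73.7-24*k,0))
im=imaging.capture("top"); cv2.imwrite(f"pics/t{sys.argv[1]}.png",cv2.resize(im[190:310,190:370,::-1],None,fx=4.4,fy=4.4,interpolation=cv2.INTER_CUBIC))
im=imaging.capture("wrist"); cv2.imwrite(f"pics/w{sys.argv[1]}.png",im[:,:,::-1])
E
python3 chk.py 10
```

```text
[0.59404756 0.09896144 0.05010882] [ 0.35308295 -0.71140957  0.3661932 ] [-0.09413546 -0.10310031 -0.01332824] 0.01583579121442857 [-1.57107719  0.00158186 -0.70139228]
xyz cm [ 0.1  -0.02  0.03] rot [ 0.0003  0.002  -0.0016] 0.1 tcp [0.595  0.0985 0.0503]
xyz cm [ 0.1  -0.02  0.03] rot [ 0.0006  0.4209 -0.0015] 24.1 tcp [0.595  0.0985 0.0503]
xyz cm [ 0.1  -0.02  0.03] rot [ 0.0009  0.8397 -0.0014] 48.1 tcp [0.595  0.0985 0.0503]
```

View pics/t10.png

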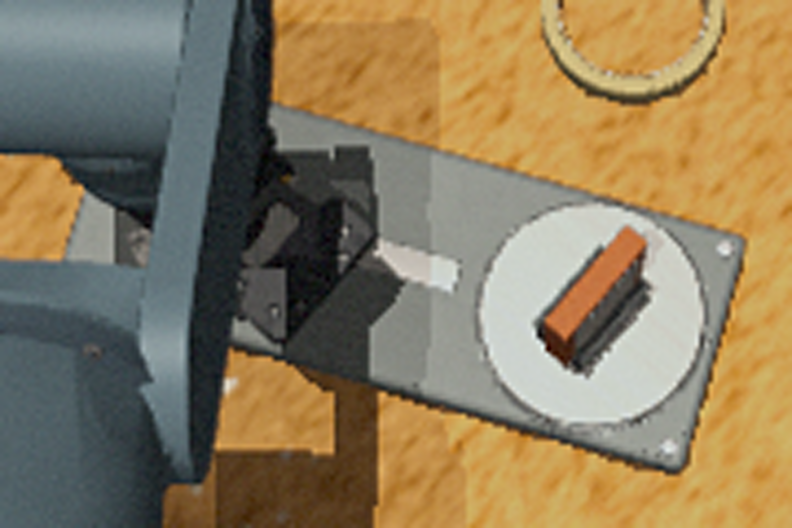

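View pics/w10.png

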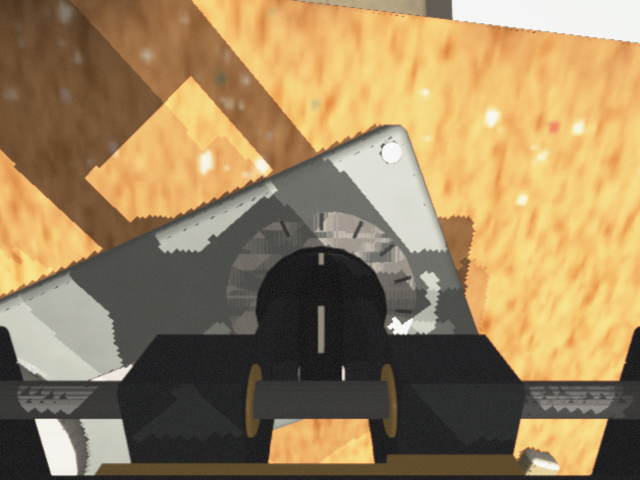

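The knob is at stop one: pointer (320,258) is on a line (321,222) with one line to its left, and the tile turned with the platter and still stands. Second click.

{"api": "play_rows", "payload": {"motion": [{"x": 0,"y": 0,"z": 0,"rx": 0,"ry": 0.06,"rz": 0,"hand": 0.05},{"x": 0,"y": 0,"z": 0,"rx": 0,"ry": 0.12,"rz": 0,"hand": 0.05},{"x": 0,"y": 0,"z": 0,"rx": 0,"ry": 0.18,"rz": 0,"hand": 0.05},{"x": 0,"y": 0,"z": 0,"rx": 0,"ry": 0.24,"rz": 0,"hand": 0.05},{"x": 0,"y": 0,"z": 0,"rx": 0,"ry": 0.3,"rz": 0,"hand": 0.05},{"x": 0,"y": 0,"z": 0,"rx": 0,"ry": 0.36,"rz": 0,"hand": 0.05},{"x": 0,"y": 0,"z": 0,"rx": 0,"ry": 0.42,"rz": 0,"hand": 0.05},{"x": 0,"y": 0,"z": 0,"rx": 0,"ry": 0.42,"rz": 0,"hand": 0.05},{"x": 0,"y": 0,"z": 0,"rx": 0,"ry": 0.42,"rz": 0,"hand": 0.05},{"x": 0,"y": 0,"z": 0,"rx": 0,"ry": 0.42,"rz": 0,"hand": 0.05}]}}

```text
time_s: 15.52
position: [0.5941, 0.099, 0.0501]
tool_rot: [-1.572, 0.001, -1.121]
wrist_force: [0.1, -1.1, -0.4]
opening: 0.0152
```

```bash
python3 chk.py 11
```

```text
[0.59406384 0.0989656  0.05011743] [ 0.09716388 -1.12130154 -0.37456744] [-0.13134165 -0.1784535  -0.01408965] 0.015221990310848327 [-1.57166394e+00  1.31340080e-03 -1.12132331e+00]
xyz cm [ 0.08 -0.02  0.06] rot [ 0.0006 -0.418  -0.0015] 23.9 tcp [0.595  0.0985 0.0503]
xyz cm [ 0.08 -0.02  0.06] rot [ 0.0009  0.0009 -0.0013] 0.1 tcp [0.595  0.0985 0.0503]
xyz cm [ 0.08 -0.02  0.06] rot [ 0.0011  0.4198 -0.0011] 24.1 tcp [0.595  0.0985 0.0503]
```

View pics/w11.png

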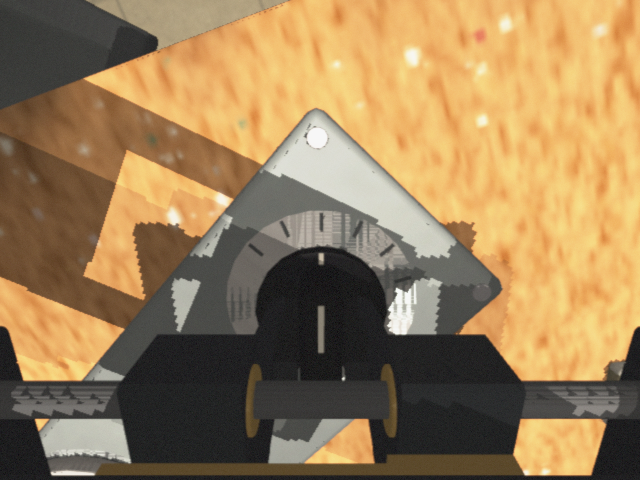

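Two lines are now left of the pointer, so it is at stop two. Third click.

{"api": "play_rows", "payload": {"motion": [{"x": 0,"y": 0,"z": 0,"rx": 0,"ry": 0.06,"rz": 0,"hand": 0.05},{"x": 0,"y": 0,"z": 0,"rx": 0,"ry": 0.12,"rz": 0,"hand": 0.05},{"x": 0,"y": 0,"z": 0,"rx": 0,"ry": 0.18,"rz": 0,"hand": 0.05},{"x": 0,"y": 0,"z": 0,"rx": 0,"ry": 0.24,"rz": 0,"hand": 0.05},{"x": 0,"y": 0,"z": 0,"rx": 0,"ry": 0.3,"rz": 0,"hand": 0.05},{"x": 0,"y": 0,"z": 0,"rx": 0,"ry": 0.36,"rz": 0,"hand": 0.05},{"x": 0,"y": 0,"z": 0,"rx": 0,"ry": 0.42,"rz": 0,"hand": 0.05},{"x": 0,"y": 0,"z": 0,"rx": 0,"ry": 0.42,"rz": 0,"hand": 0.05},{"x": 0,"y": 0,"z": 0,"rx": 0,"ry": 0.42,"rz": 0,"hand": 0.05},{"x": 0,"y": 0,"z": 0,"rx": 0,"ry": 0.42,"rz": 0,"hand": 0.05},{"x": 0,"y": 0,"z": 0,"rx": 0,"ry": 0.42,"rz": 0,"hand": 0.05},{"x": 0,"y": 0,"z": 0,"rx": 0,"ry": 0.42,"rz": 0,"hand": 0.05}]}}

```text
time_s: 17.12
position: [0.5941, 0.099, 0.0501]
tool_rot: [-1.572, 0.001, -1.542]
wrist_force: [-0.4, -0.5, -1.3]
opening: 0.0156
```

```bash
python3 chk.py 12
python3 - <<'E'
from h import *
import cv2
im=imaging.capture("scene"); cv2.imwrite("pics/s12.png",im[:,:,::-1])
C=SLOT+[0,0,.1]; Y=SY-72
for a,b in((-1,-1),(-1,1),(1,1),(1,-1)): print("tile",((proj("top",C+a*.03*u(Y)+b*.007*u(Y+90))-[190,190])*4.4).round())
E
```

```text
[0.59405468 0.0989657  0.05009782] [-0.42840898 -0.47594411 -1.32548768] [-0.26995785 -0.22295468  0.02572758] 0.015614432801957514 [-1.57215146e+00  8.42930148e-04 -1.54178749e+00]
xyz cm [ 0.05 -0.02  0.09] rot [ 0.0009 -0.8384 -0.0014] 48.0 tcp [0.595  0.0985 0.0503]
xyz cm [ 0.05 -0.02  0.09] rot [ 0.0012 -0.4195 -0.0011] 24.0 tcp [0.595  0.0985 0.0503]
xyz cm [ 0.05 -0.02  0.09] rot [ 0.0014 -0.0007 -0.0008] 0.1 tcp [0.595  0.0985 0.0503]
tile [530. 298.]
tile [529. 267.]
tile [660. 263.]
tile [661. 293.]
```

View pics/w12.png

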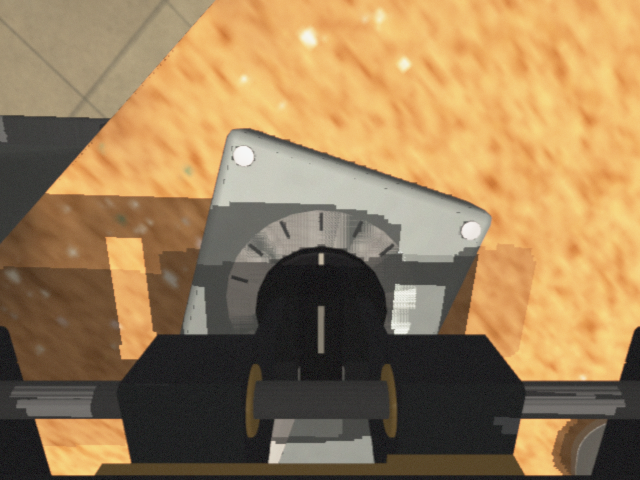

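View pics/t12.png

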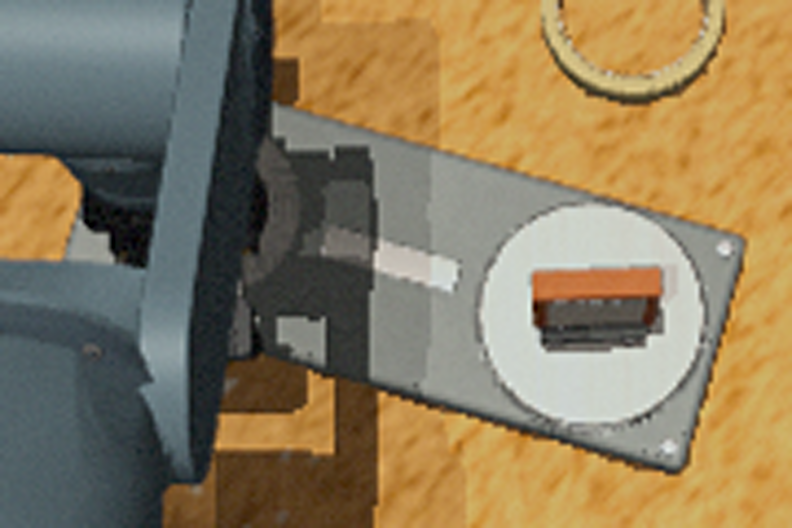

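View pics/s12.png

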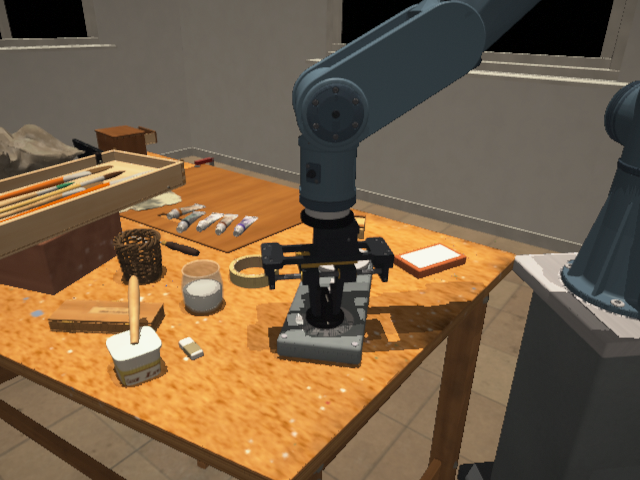

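The knob is at stop three: three lines left of the pointer, which sits on the line at (321,222). The tile's top corners (532,272)–(662,295) match a prediction for stop three, and the glass, tape and eraser look unmoved. I'll hold briefly, then hand in.

{"api": "play_rows", "payload": {"motion": [{"x": 0,"y": 0,"z": 0,"rx": 0,"ry": 0,"rz": 0,"hand": 0.05},{"x": 0,"y": 0,"z": 0,"rx": 0,"ry": 0,"rz": 0,"hand": 0.05},{"x": 0,"y": 0,"z": 0,"rx": 0,"ry": 0,"rz": 0,"hand": 0.05},{"x": 0,"y": 0,"z": 0,"rx": 0,"ry": 0,"rz": 0,"hand": 0.05}]}}

```text
time_s: 17.77
position: [0.5941, 0.099, 0.0501]
tool_rot: [-1.572, 0.001, -1.542]
wrist_force: [1.4, -1.6, -1.1]
opening: 0.0159
```

```bash
python3 -c "
from h import *
s=get_state();print(s['time_s'],s['tool_rot'],s['opening'],s['wrist_force'])
robot.close_job()"
```

```text
17.775 [-1.57211248e+00  8.68444774e-04 -1.54201656e+00] 0.015894860762908806 [ 1.35040373 -1.64430353 -1.13490653]
the job is handed in; nothing more can be done
```

I stood the tile upright on a short edge in the slot, let go of it and backed clear. I then gripped the knob and turned it clockwise one click at a time to the third stop. I handed the job in at 17.8 s, still gripping the knob with a 35 N setting.

- **Knob:** the tool turned 1.26 rad from home, and the last wrist picture shows the pointer on the third line past home. I had no direct reading of the knob angle or the finger contact force. The fingers had closed to 15.9 mm on the 16 mm bar.
- **Tile:** the last top picture shows it standing in the turned slot, its corners within about 2 mm of where I predicted.
- **Bystanders:** the glass, tape and eraser look unmoved in the last scene picture.
- **Checks:** none failed or disagreed. One move call was refused by the interface before anything moved. I sent it again with every field filled in.

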